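# Set out the watch stall's display mat

## Robot

A 7-joint arm with a two-finger parallel gripper is mounted at the origin on the work surface. World frame = base frame: x ahead of the robot, y to its left, z up, the work surface at z = 0. Lengths are in m, angles in rad, forces in N, time in s.
With the tool pointing down it reaches from about 0.425 to 0.8 m from the base axis. Payload 8.3 kg.
Tool frame: the origin (TCP) lies where the fingers leave the gripper's body, on its centre line; the fingertips stand 73 mm ahead of it and the grasp point (between the pads) lies 54 mm ahead of it; z points along the fingers, y is the line along which they close (so a half turn about z gives the same grasp; the last joint's range is limited). The gripper opens to 85 mm and grips with 20 to 120 N. Pads are 22 mm wide; open, the fingers measure 114 mm over their backs; the gripper's body (76 mm by 85 mm) begins 54 mm behind the grasp point. The pads swing forward as they close: fully open they stand 13 mm farther back than shut.
Start: joints at [1.247, 0.383, 0.016, 1.37, -0.006, 1.388, -0.046], TCP at [0.161, -0.604, 0.304] pointing down, gripper open.
Joint ranges: [-2.95, 2.95], [-0.25, 2.06], [-1.52, 1.56], [0.18, 2.33], [-1.44, 4.58], [0.02, 2.06], [-3.01, 3.01]. Speed limits (rad/s): [2.39, 2.39, 3.01, 3.01, 3.14, 3.14, 3.14].

## Interface

Orientations are given as [roll, pitch, yaw] about the fixed x, y, z axes, in that order (R = Rz(yaw) Ry(pitch) Rx(roll)).
In Python, from cell import * gives the robot as it stands. The module is installed in compiled form; this text tells all that it offers.
- The arm moves only by the tool drive_tool, never from a script. Its argument "series" is a list of rows, each an object with "linear": the shift along the world's x, y, z in m, a list of three; "twist": the turn, a rotation vector about the world's x, y, z in rad, a list of three; "hand": the opening, from 0 (shut) to 1 (fully open). A call has 1 to 20 rows; each row is the pose to reach, as a shift and turn from the pose commanded when the call began; what a row does not reach only later rows make up. A row lasts 1/8 s, in which the tool goes at most 62.5 mm and 10.7 degrees, less where a joint would pass 70% of its speed; a pose out of reach is approached as far as the arm can. A call with a gripper value outside its range is refused whole. The fingers move at their own pace and stop on an object; "force" is the grip in N (left out, the last holds). Time passes only in rows, so rows that repeat a pose let the fingers close. It gives the time, the measured TCP pose, the force, the opening and the grip force at its end, in the units of the state.
- read_state(): the state, without advancing time (a new reading comes with each control period).
- camera(name): name is "scene" or "top" or "wrist"; returns a dict with "color" (420x560x3 uint8, red, green, blue), "depth" (420x560 float32, m along the optical axis (not along the pixel's ray), 0 where there is no reading), "mtx" (3x3 intrinsics, pixels), "R" (3x3) and "t" (3): a world point X has camera coordinates R X + t. Camera axes: x right, y down, z forward; pixel columns grow to the right and rows downward; lengths in m; the calibration is good to about 2 mm. A picture is of the moment at which its call begins.
- job_done(): hands the job in; it is judged then, once.
The state is a dict: "clock": time; "joint_positions": joint angles; "qd": joint speeds; "effort": joint torques, N m; "tcp_pos": TCP position; "orientation": TCP orientation; "wrist_force": force on the tool from outside, world axes, zero at the start; "moment": the same for the moment, N m; "gripper_width": finger opening in m; "finger_force": force on a finger pad.
Only numpy, scipy, OpenCV 4.12 (cv2) and the standard library are available. Lean on these libraries where they do the work, as an engineer would, in place of code of your own. Each camera call takes 0.05 s, during which the arm holds its last target. There are 200 camera calls.

## Task

Set out the display on the grey mat (front means the robot's side): stand the green alarm clock on the middle of the round wooden riser, and put the steel watch on its blue cushion on the mat midway between the two risers, in line with them. Lay the brown box on the mat straight in front of the white square riser, squared up to it with a long side facing it and a gap of about 4 cm, and put the gold watch on its red cushion on the middle of the box. Leave the black watch and the loupe where they are.

Things in the scene. Friction and masses are not known exactly. Their poses are not given: they have to be found in the camera images.
- mat: Fixed grey mat with a thin aluminium edge, 260 (x) x 330 (y) x 4 mm, lying on the table. Origin: centre of its underside; x points away from the robot, turned up to 0.2 rad either way from the base's x, y to the left; the upper side is at z = 4 mm.
- square_riser: White square block fixed on the mat, 80 x 80 x 30 mm high. Origin: centre of its underside, on the mat's upper side. Its axes are those of the mat: x points away from the robot, so its front face is at x = -40 mm; y to the left. The two risers stand side by side along y, centres 230 mm apart; which is left and which right varies.
- round_riser: Round wooden disc fixed on the mat, 90 mm in diameter, 30 mm high. Origin: centre of its underside, on the mat's upper side. Axes as the mat's.
- steel_watch: Steel wristwatch with a blue dial, buckled round a blue cushion. 64 mm long (x, the cushion's length), 48 mm wide across the strap (y), 46 mm high over the watch glass; the strap's sides are flat, 22 mm wide along x and reach from 3 to 37 mm high, the cushion is 44 mm wide. Origin: centre of the underside, z up. About 0.14 kg. It lies on the table at either side of the mat.
- gold_watch: Gold (brass) wristwatch with a white dial, buckled round a red cushion. 64 mm long (x, the cushion's length), 48 mm wide across the strap (y), 46 mm high over the watch glass; the strap's sides are flat, 22 mm wide along x and reach from 3 to 37 mm high, the cushion is 44 mm wide. Origin: centre of the underside, z up. About 0.14 kg. It lies on the table at either side of the mat.
- box: Closed dark brown wooden watch box with a black seam and a small brass catch, 60 (x) x 80 (y) x 40 mm high, solid, the lid does not open. Its long sides are the faces at x = -30 and +30 mm. Origin: centre of the underside, z up. About 0.25 kg. It lies on the table at either side of the mat.
- clock: Green twin-bell alarm clock, white dial, two brass bells, standing upright on the table beside the mat. Round case 66 mm in diameter (y, z), 36 mm deep (x: flat dial at -18 mm, flat back at +18 mm), centred 44 mm above the underside; foot 40 (x) x 56 (y) x 14 mm; total height 89 mm. Origin: centre of the foot's underside, z up. About 0.28 kg.
- black_watch: Black wristwatch with a black dial on a yellow cushion, same shape as the other two watches, loose on the table further out to one side; to be left alone. Origin: centre of the underside.
- loupe: Watchmaker's black loupe, a short cone 40 mm across at its top and 28 mm high, standing loose on the mat in front of the round riser, centre 110 mm from the riser's; to be left alone. Origin: centre of the underside.

How it is judged:
At the end, for the whole second after the job is handed in: Clock on round riser, steel watch on mat midway between risers (all within 15 mm); box on mat 25-55 mm in front of square riser, within 15 mm sideways, long side to it within 0.2 rad; gold watch on box within 15 mm; all upright within 0.12 rad, at rest, released (horizontal distance between clock and round_riser below 0.015 m and z of clock in the frame of round_riser between 0.025 and 0.035 m and x of steel_watch in the frame of square_riser between -0.015 and 0.015 m and horizontal distance between steel_watch and square_riser below 0.13 m and horizontal distance between steel_watch and round_riser below 0.13 m and z of steel_watch in the frame of mat between -0.001 and 0.009 m and x of box in the frame of square_riser between -0.125 and -0.095 m and y of box in the frame of square_riser between -0.015 and 0.015 m and z of box in the frame of mat between -0.001 and 0.009 m and angle between the x axis of box and the x axis of square_riser, either way round below 0.2 rad and horizontal distance between gold_watch and box below 0.015 m and z of gold_watch in the frame of box between 0.035 and 0.045 m and linear speed of each of steel_watch, gold_watch, box, clock below 0.02 m/s and angular speed of each of steel_watch, gold_watch, box, clock below 0.2 rad/s and angle between each of steel_watch, gold_watch, box, clock's own z axis and vertical below 0.12 rad); the robot touches nothing.
It fails at once if the black watch is moved by more than 20 mm (distance of black_watch from where it was at the start of the episode above 0.02 m).
It fails at once if the loupe is moved by more than 20 mm (distance of loupe from where it was at the start of the episode above 0.02 m).
It also fails if it takes over 106 s, if anything falls off the work surface, if the arm or the gripper's body presses on something with over 40 N, if the wrist force passes 120 N, or if a joint passes its speed limit or range.

## Working session

There is one attempt and no reset: what is moved stays moved. The work goes in short steps, Python scripts to look and compute and a tool call to move; the robot and the scene stay as the last step left them, time stands still between calls to the robot, and variables do not carry over. Pictures are saved under pics/ and viewed, at most 15 in all, crops included, and the job is handed in when it is done.

Besides the shell and the picture viewer there is one more tool, called by a JSON object that holds its "api" and its "payload". drive_tool: Moves the arm, as the interface text tells. Its arguments: {"type":"object","properties":{"series":{"type":"array","items":{"type":"object","properties":{"linear":{"type":"array","items":{"type":"number"}},"twist":{"type":"array","items":{"type":"number"}},"hand":{"type":"number"}}}},"force":{"type":"number"}},"required":["series"]}

```bash
mkdir -p pics
python3 - <<'E'
from cell import *
import cv2,numpy as np
s=read_state(); print({k:np.round(v,3).tolist() for k,v in s.items()})
for n in("top","scene"):
    c=camera(n); cv2.imwrite(f"pics/{n}0.png",c["color"][...,::-1]); np.savez(f"{n}0.npz",**c)
    print(n,c["mtx"].round(1).tolist(),c["R"].round(3).tolist(),c["t"].round(3).tolist())
E
```

```text
{'clock': 0.0, 'joint_positions': [1.247, 0.384, 0.016, 1.371, -0.006, 1.388, -0.046], 'qd': [0.002, 0.0, 0.0, 0.001, -0.001, 0.0, -0.002], 'effort': [0.0, -62.76, 0.844, -37.183, 0.016, 0.014, 0.0], 'tcp_pos': [0.161, -0.603, 0.303], 'orientation': [-3.14, 0.0, 0.261], 'wrist_force': [-0.534, -0.476, 0.322], 'moment': [-0.038, 0.031, 0.026], 'finger_force': 0.0, 'gripper_width': 0.085}
top [[475.6, 0.0, 274.4], [0.0, 475.6, 211.1], [0.0, 0.0, 1.0]] [[0.011, -1.0, -0.008], [-0.994, -0.01, -0.11], [0.11, 0.009, -0.994]] [0.012, 0.546, 1.35]
scene [[402.2, 0.0, 279.4], [0.0, 402.2, 212.0], [0.0, 0.0, 1.0]] [[-0.853, 0.522, -0.01], [0.327, 0.518, -0.79], [-0.408, -0.677, -0.613]] [0.448, -0.156, 1.419]
```

View pics/top0.png

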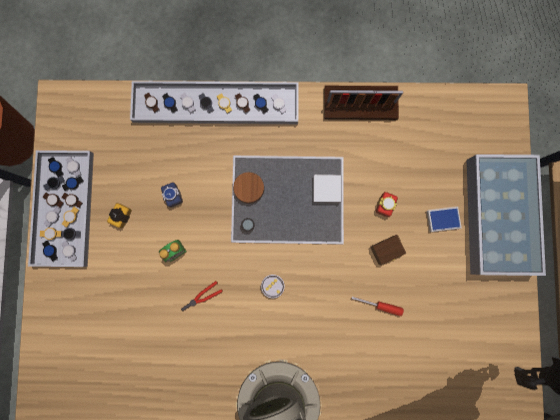

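View pics/scene0.png

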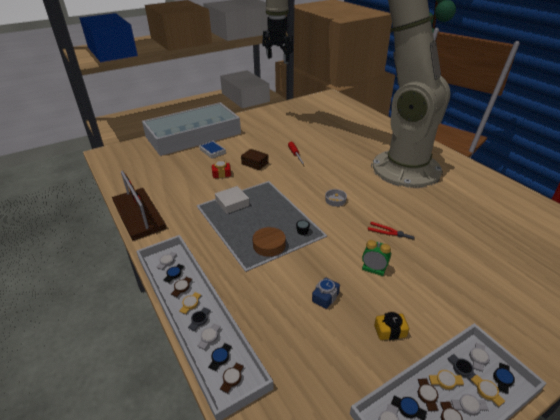

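The top view shows the round riser at (249,187), the square riser at (327,188), the loupe at (247,226) and the mat over columns 233–343 and rows 157–243. The loose items are the steel watch (172,195), clock (172,251), black watch (120,216), gold watch (387,204) and box (388,250). The scene view agrees with this: the clock is upright and the round riser is on the robot's left. The trays and tools are clutter.

```bash
cat > h.py <<'E'
import cv2,numpy as np
def cast(c,px,z):
    "pixels (n,2) -> world xy on the plane at height z"
    px=np.asarray(px,float).reshape(-1,2); K,R,t=c["mtx"],c["R"],c["t"]
    d=(np.linalg.inv(K)@np.c_[px,np.ones(len(px))].T).T@R; o=-R.T@t
    return (o+d*((z-o[2])/d[:,2])[:,None])[:,:2]
def proj(c,X):
    p=c["mtx"]@(c["R"]@np.asarray(X,float)+c["t"]); return p[:2]/p[2]
RNG=dict(red=[((0,130,60),(6,255,255)),((174,130,60),(180,255,255))],blue=[((105,90,30),(128,255,200))],
 green=[((45,90,30),(85,255,255))],white=[((0,0,200),(180,40,255))],brown=[((0,60,15),(13,220,110))],
 wood=[((5,110,60),(14,230,170))],grey=[((0,0,50),(180,60,110))],brass=[((15,120,110),(32,255,255))],yellow=[((18,150,90),(32,255,255))])
def mask(c,col,win=None):
    h=cv2.cvtColor(c["color"],cv2.COLOR_RGB2HSV); m=sum(cv2.inRange(h,*map(np.array,r)) for r in RNG[col])
    if win is not None:
        k=np.zeros_like(m);u0,u1,v0,v1=win;k[v0:v1,u0:u1]=1;m=m*k
    return m
def blob(c,col,z,win=None,hull=True):
    "largest blob of the colour: centre, long side, short side, yaw of long side, on plane z"
    m=cv2.morphologyEx(mask(c,col,win),cv2.MORPH_CLOSE,np.ones((5,5)))
    cs,_=cv2.findContours(m,cv2.RETR_EXTERNAL,cv2.CHAIN_APPROX_NONE); k=max(cs,key=cv2.contourArea)
    P=cast(c,k,z)
    (a,s,an)=cv2.minAreaRect((P*1000).astype(np.float32)); an=np.radians(an)
    if s[0]<s[1]: s=s[::-1]; an+=np.pi/2
    an=(an+np.pi/2)%np.pi-np.pi/2
    return dict(c=np.round(a,1),s=np.round(s,1),yaw=round(an,3),px=cv2.boundingRect(k))
E
python3 - <<'E'
from h import *
c=dict(np.load("top0.npz"))
hs=cv2.cvtColor(c["color"],cv2.COLOR_RGB2HSV)
for n,(u,v) in dict(round=(249,187),sq=(327,188),mat=(290,200),box=(388,253),steel=(165,198),gold=(390,213),clock=(175,257)).items(): print(n,hs[v,u], c["depth"][v,u])
for n,col,z,w in [("mat","grey",.004,(225,352,150,250)),("sq","white",.034,(300,352,160,220)),("round","wood",.034,(225,275,165,215)),
 ("box","brown",.04,(365,415,230,275)),("gold","red",.02,(370,405,185,225)),("steel","blue",.02,(155,190,175,215)),("clock","green",.055,(150,195,230,270)),("black","yellow",.02,(100,140,195,235))]:
    print(n,blob(c,col,z,w))
E
```

```text
round [ 11 145 139] 1.3814013
sq [120   5 212] 1.3786796
mat [110   8 102] 1.4094844
box [ 10 133  86] 1.3531953
steel [146  14 128] 1.3733238
gold [  2 193 184] 1.3800638
clock [37 55 79] 1.3650584
mat {'c': array([584.5, -18.7]), 's': array([314.6, 245.1]), 'yaw': np.float64(1.567), 'px': (234, 158, 107, 84)}
sq {'c': array([ 610.8, -137.3]), 's': array([173.4,  81.5]), 'yaw': np.float64(-0.004), 'px': (314, 160, 29, 60)}
round {'c': array([614.8,  93.9]), 's': array([88.4, 84.6]), 'yaw': np.float64(0.014), 'px': (234, 172, 30, 31)}
box {'c': array([ 436.2, -306.3]), 's': array([85.3, 59.2]), 'yaw': np.float64(-1.102), 'px': (371, 235, 34, 29)}
gold {'c': array([ 550.6, -301.8]), 's': array([45.1, 23. ]), 'yaw': np.float64(1.18), 'px': (376, 205, 17, 11)}
steel {'c': array([596.2, 324.9]), 's': array([54.6, 35.4]), 'yaw': np.float64(0.411), 'px': (162, 183, 17, 22)}
clock {'c': array([430.5, 306.6]), 's': array([64. , 40.4]), 'yaw': np.float64(-1.115), 'px': (161, 240, 25, 21)}
black {'c': array([548. , 464.8]), 's': array([50.9, 20.8]), 'yaw': np.float64(1.123), 'px': (114, 203, 17, 12)}
```

{"api": "drive_tool", "payload": {"series": [{"linear":[0.28,0.3,0],"twist":[0,0,-1.36],"hand":1},{"linear":[0.28,0.3,0],"twist":[0,0,-1.36],"hand":1},{"linear":[0.28,0.3,0],"twist":[0,0,-1.36],"hand":1},{"linear":[0.28,0.3,0],"twist":[0,0,-1.36],"hand":1},{"linear":[0.28,0.3,0],"twist":[0,0,-1.36],"hand":1},{"linear":[0.28,0.3,0],"twist":[0,0,-1.36],"hand":1},{"linear":[0.28,0.3,0],"twist":[0,0,-1.36],"hand":1},{"linear":[0.28,0.3,0],"twist":[0,0,-1.36],"hand":1},{"linear":[0.28,0.3,0],"twist":[0,0,-1.36],"hand":1},{"linear":[0.28,0.3,0],"twist":[0,0,-1.36],"hand":1}]}}

```text
clock: 1.35
tcp_pos: [0.4403, -0.3049, 0.3037]
orientation: [3.141, 0.0, -1.097]
wrist_force: [0.9, -0.2, 0.9]
gripper_width: 0.0856
finger_force: 0.0
```

```bash
cat >> h.py <<'E'
def st():
    from cell import read_state
    s=read_state(); print("t",round(s["clock"],2),"tcp",np.round(s["tcp_pos"],4),"rpy",np.round(s["orientation"],3),"j",np.round(s["joint_positions"],2),"w",round(s["gripper_width"],4),"F",np.round(s["wrist_force"],1))
def look(name,n="wrist",view=True):
    from cell import camera
    c=camera(n); np.savez(name+".npz",**c)
    if view: cv2.imwrite(f"pics/{name}.png",c["color"][...,::-1])
    return c
E
python3 - <<'E'
from h import *
st(); c=look("w1"); print("cam",(-c["R"].T@c["t"]).round(3),c["mtx"][0,0].round(1)); print(c["R"].round(3))
E
```

```text
t 1.35 tcp [ 0.4403 -0.3049  0.3037] rpy [ 3.141  0.    -1.097] j [ 0.62  0.19 -0.09  1.61  0.02  1.33 -2.14] w 0.0856 F [ 0.9 -0.2  0.9]
cam [ 0.479 -0.379  0.373] 352.5
[[-0.89  -0.456 -0.   ]
 [-0.432  0.843  0.319]
 [-0.146  0.284 -0.948]]
```

View pics/w1.png

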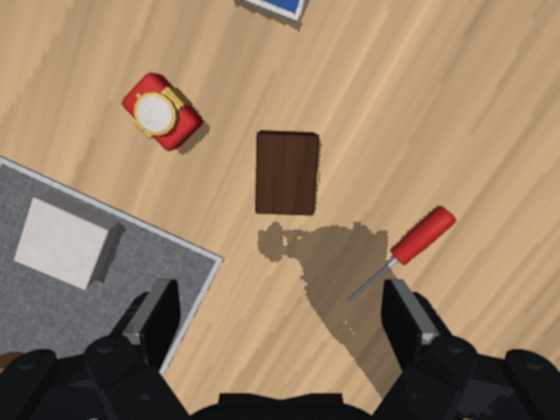

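The wrist view shows the box at (287,172), square to the gripper. The gold watch is at (160,112), the white riser at (67,243) and a mat corner at (220,260).

Run:
```python
from h import *
c=dict(np.load("w1.npz"))
print("box",blob(c,"brown",.04,(240,340,115,230)))
print("gold",blob(c,"red",.02,(100,215,60,165)))
h=cv2.cvtColor(c["color"],cv2.COLOR_RGB2HSV); print(h[240,60],h[280,100-10],h[112,155],h[100,130])
RNG["white"]=[((0,0,165),(180,40,255))]
m=mask(c,"white",(5,120,190,295)); print("sq",blob(c,"white",.034,(5,120,190,295)))
RNG["gold"]=RNG["red"]+[((15,80,80),(32,255,255))]
print("watch dial",blob(c,"white",.046,(120,190,80,140)))
```

```text
box {'c': array([ 440.5, -315.1]), 's': array([80. , 57.7]), 'yaw': np.float64(-1.138), 'px': (256, 131, 63, 84)}
gold {'c': array([ 552.8, -303.5]), 's': array([48.1, 23.4]), 'yaw': np.float64(1.212), 'px': (154, 106, 49, 45)}
[  9   9 199] [10  8 92] [ 11  10 212] [  1 190 187]
sq {'c': array([ 616.1, -137.9]), 's': array([78.5, 77.9]), 'yaw': np.float64(1.565), 'px': (15, 198, 92, 91)}
watch dial {'c': array([ 571.7, -311.3]), 's': array([29.9, 28.5]), 'yaw': np.float64(0.473), 'px': (138, 97, 34, 34)}
```

{"api": "drive_tool", "payload": {"series": [{"linear":[0,-0.011,-0.05],"twist":[0,0,-0.039],"hand":1},{"linear":[0,-0.011,-0.1],"twist":[0,0,-0.039],"hand":1},{"linear":[0,-0.011,-0.15],"twist":[0,0,-0.039],"hand":1},{"linear":[0,-0.011,-0.19],"twist":[0,0,-0.039],"hand":1},{"linear":[0,-0.011,-0.215],"twist":[0,0,-0.039],"hand":1},{"linear":[0,-0.011,-0.226],"twist":[0,0,-0.039],"hand":1},{"linear":[0,-0.011,-0.226],"twist":[0,0,-0.039],"hand":1},{"linear":[0,-0.011,-0.226],"twist":[0,0,-0.039],"hand":0},{"linear":[0,-0.011,-0.226],"twist":[0,0,-0.039],"hand":0},{"linear":[0,-0.011,-0.226],"twist":[0,0,-0.039],"hand":0},{"linear":[0,-0.011,-0.226],"twist":[0,0,-0.039],"hand":0},{"linear":[0,-0.011,-0.226],"twist":[0,0,-0.039],"hand":0},{"linear":[0,-0.011,-0.226],"twist":[0,0,-0.039],"hand":0}], "force": 50}}

```text
clock: 3.02
tcp_pos: [0.4417, -0.3156, 0.0795]
orientation: [-3.141, -0.003, -1.138]
wrist_force: [-1.8, -0.4, 5.2]
gripper_width: 0.0594
finger_force: 55.4
```

{"api": "drive_tool", "payload": {"series": [{"linear":[0,0,0.05],"twist":[0,0,0],"hand":0},{"linear":[0,0,0.09],"twist":[0,0,0],"hand":0},{"linear":[0.01,0.02,0.09],"twist":[0,0,0.18],"hand":0},{"linear":[0.02,0.04,0.09],"twist":[0,0,0.36],"hand":0},{"linear":[0.02,0.06,0.09],"twist":[0,0,0.54],"hand":0},{"linear":[0.03,0.08,0.09],"twist":[0,0,0.72],"hand":0},{"linear":[0.03,0.1,0.09],"twist":[0,0,0.9],"hand":0},{"linear":[0.04,0.12,0.09],"twist":[0,0,1.08],"hand":0},{"linear":[0.04,0.13,0.09],"twist":[0,0,1.26],"hand":0},{"linear":[0.05,0.14,0.09],"twist":[0,0,1.44],"hand":0},{"linear":[0.05,0.15,0.09],"twist":[0,0,1.62],"hand":0},{"linear":[0.055,0.16,0.09],"twist":[0,0,1.8],"hand":0},{"linear":[0.06,0.17,0.09],"twist":[0,0,1.98],"hand":0},{"linear":[0.064,0.177,0.09],"twist":[0,0,2.16],"hand":0},{"linear":[0.064,0.177,0.09],"twist":[0,0,2.34],"hand":0},{"linear":[0.064,0.177,0.09],"twist":[0,0,2.52],"hand":0},{"linear":[0.064,0.177,0.09],"twist":[0,0,2.65],"hand":0},{"linear":[0.064,0.177,0.09],"twist":[0,0,2.707],"hand":0},{"linear":[0.064,0.177,0.09],"twist":[0,0,2.707],"hand":0}]}}

```text
clock: 5.4
tcp_pos: [0.5051, -0.138, 0.1681]
orientation: [3.142, 0.0, 1.568]
wrist_force: [0.6, 0.3, -2.6]
gripper_width: 0.0588
finger_force: 56.5
```

Run:
```python
from h import *
st(); c=look("w2"); print("cam",(-c["R"].T@c["t"]).round(3))
```

```text
t 5.4 tcp [ 0.5051 -0.138   0.1681] rpy [3.142 0.    1.568] j [ 0.71  0.34 -0.6   1.8   0.22  1.06  0.03] w 0.0588 F [ 0.6  0.3 -2.6]
cam [ 0.507 -0.057  0.238]
```

View pics/w2.png

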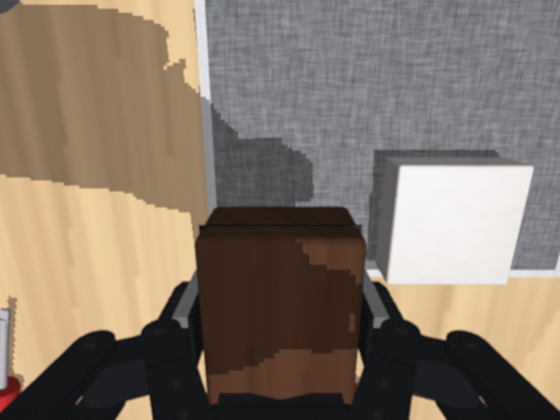

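The held box fills (197–365, 207–400), with the rim of its top face at about row 230. The white riser's top spans (378–528, 163–283).

Run:
```python
from h import *
c=dict(np.load("w2.npz"))
RNG["white"]=[((0,0,165),(180,40,255))]
print("sq",blob(c,"white",.034,(370,545,140,300)))
print(cast(c,[[200,226],[362,226],[200,233],[362,233],[208,395],[355,395]],.1286).round(4))
print(cast(c,[[215,207],[352,207]],.0886).round(4))
h=cv2.cvtColor(c["color"],cv2.COLOR_RGB2HSV); print(h[205:245:2,280].tolist())
```

```text
sq {'c': array([ 621.4, -136.7]), 's': array([113.4,  78.7]), 'yaw': np.float64(-0.003), 'px': (370, 165, 175, 120)}
[[ 0.4804 -0.0989]
 [ 0.534  -0.0991]
 [ 0.4802 -0.1014]
 [ 0.5342 -0.1016]
 [ 0.4782 -0.1704]
 [ 0.5363 -0.1705]]
[[ 0.4779 -0.1052]
 [ 0.5388 -0.1053]]
[[120, 4, 70], [12, 81, 41], [12, 131, 39], [11, 148, 38], [12, 138, 37], [11, 131, 37], [11, 134, 40], [12, 140, 42], [10, 136, 43], [10, 131, 41], [6, 55, 23], [10, 131, 41], [11, 125, 45], [12, 133, 44], [10, 133, 44], [11, 133, 46], [11, 133, 48], [11, 130, 53], [12, 139, 57], [11, 141, 58]]
```

Run:
```python
from h import *
c=dict(np.load("w2.npz"))
h=cv2.cvtColor(c["color"],cv2.COLOR_RGB2HSV)[...,2].astype(int)
for v in (175,220,275):
    r=h[v,365:545]; g=np.abs(np.diff(r)); u=[365+i for i in np.where(g>25)[0]]
    print(v,[(k,int(h[v,k-1]),int(h[v,k+2]),cast(c,[k+.5,v],.034)[0].round(4).tolist()) for k in u])
for u in (430,480):
    r=h[130:300,u]; g=np.abs(np.diff(r)); vv=[130+i for i in np.where(g>25)[0]]
    print(u,[(k,int(h[k-1,u]),int(h[k+2,u]),cast(c,[u,k+.5],.034)[0].round(4).tolist()) for k in vv])
```

```text
175 [(np.int64(397), 95, 204, [0.576, -0.1032]), (np.int64(398), 120, 232, [0.5766, -0.1032]), (np.int64(399), 160, 243, [0.5772, -0.1032]), (np.int64(531), 236, 139, [0.655, -0.1034]), (np.int64(532), 216, 137, [0.6555, -0.1034])]
220 [(np.int64(392), 95, 197, [0.5758, -0.1314]), (np.int64(393), 117, 228, [0.5764, -0.1314]), (np.int64(394), 157, 241, [0.5771, -0.1314]), (np.int64(520), 237, 140, [0.6545, -0.1316]), (np.int64(521), 227, 123, [0.6551, -0.1316])]
275 [(np.int64(367), 90, 204, [0.5634, -0.1693]), (np.int64(368), 108, 229, [0.564, -0.1693]), (np.int64(381), 226, 104, [0.5724, -0.1693]), (np.int64(382), 201, 88, [0.5731, -0.1693]), (np.int64(385), 88, 163, [0.575, -0.1693]), (np.int64(386), 94, 202, [0.5757, -0.1693]), (np.int64(387), 121, 228, [0.5763, -0.1693]), (np.int64(388), 163, 238, [0.577, -0.1693])]
430 [(np.int64(164), 113, 212, [0.5943, -0.097]), (np.int64(165), 133, 234, [0.5944, -0.0976])]
480 [(np.int64(164), 111, 202, [0.6235, -0.0971]), (np.int64(165), 127, 227, [0.6236, -0.0977])]
```

{"api": "drive_tool", "payload": {"series": [{"linear":[0,0.006,-0.03],"twist":[0,0,0],"hand":0},{"linear":[0,0.006,-0.06],"twist":[0,0,0],"hand":0},{"linear":[0,0.006,-0.075],"twist":[0,0,0],"hand":0},{"linear":[0,0.006,-0.081],"twist":[0,0,0],"hand":0},{"linear":[0,0.006,-0.084],"twist":[0,0,0],"hand":0},{"linear":[0,0.006,-0.084],"twist":[0,0,0],"hand":0},{"linear":[0,0.006,-0.084],"twist":[0,0,0],"hand":0},{"linear":[0,0.006,-0.084],"twist":[0,0,0],"hand":1},{"linear":[0,0.006,-0.084],"twist":[0,0,0],"hand":1},{"linear":[0,0.006,-0.084],"twist":[0,0,0],"hand":1},{"linear":[0,0.006,-0.084],"twist":[0,0,0],"hand":1},{"linear":[0,0.006,-0.05],"twist":[0,0,0],"hand":1},{"linear":[0,0.006,0.0],"twist":[0,0,0],"hand":1},{"linear":[0,0.006,0.06],"twist":[0,0,0],"hand":1},{"linear":[0,0.006,0.08],"twist":[0,0,0],"hand":1},{"linear":[0,0.006,0.08],"twist":[0,0,0],"hand":1}]}}

```text
clock: 7.45
tcp_pos: [0.506, -0.1319, 0.2497]
orientation: [3.138, 0.001, 1.569]
wrist_force: [-0.5, -0.3, 0.9]
gripper_width: 0.0852
finger_force: 0.0
```

Run:
```python
from h import *
st(); c=look("w3")
```

```text
t 7.45 tcp [ 0.506  -0.1319  0.2497] rpy [3.138e+00 1.000e-03 1.569e+00] j [ 0.73  0.25 -0.63  1.71  0.16  1.23  0.06] w 0.0852 F [-0.5 -0.3  0.9]
```

View pics/w3.png

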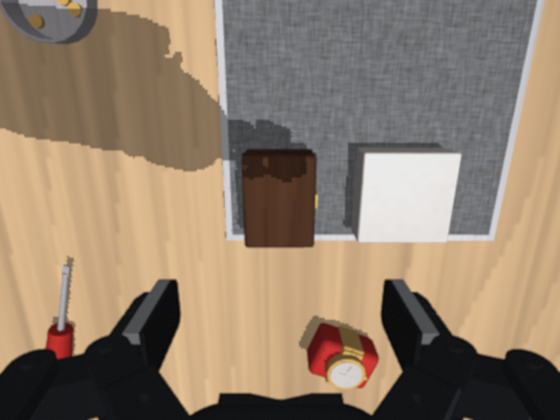

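The box stands on the mat at (243–316, 152–246), alongside the riser at (358–458, 152–241). The gold watch is at (343,355).

```bash
cat >> h.py <<'E'
RNG["white"]=[((0,0,165),(180,40,255))]
RNG["gold"]=[((14,90,60),(34,255,255))]
def lobes(c,col,z,win,n=2):
    "the n largest blobs' centroids on plane z and the line between the first two"
    m=cv2.morphologyEx(mask(c,col,win),cv2.MORPH_OPEN,np.ones((3,3)))
    k,_,s,ce=cv2.connectedComponentsWithStats(m); i=1+np.argsort(-s[1:,4])[:n]
    P=cast(c,ce[i],z); d=P[1]-P[0]
    return P.round(4).tolist(),s[i,4].tolist(),ce[i].round(1).tolist(),"mid",P.mean(0).round(4),"dist",np.hypot(*d).round(4),"yaw",round(float(np.arctan2(d[1],d[0])),3)
E
python3 - <<'E'
from h import *
c=dict(np.load("w3.npz")); g=c["color"].astype(int).sum(2)
print("sq",blob(c,"white",.034,(350,470,145,250)))
print("box",blob(c,"brown",.044,(232,330,140,255)))
print(cast(c,[[280,246.5],[243,220],[316,220]],.044).round(4), cast(c,[[410,241.5]],.034).round(4))
c=dict(np.load("w1.npz")); w=(100,215,60,165)
print(lobes(c,"red",.02,w))
m=mask(c,"red",w)|mask(c,"gold",w)|mask(c,"white",w)
h=cv2.cvtColor(c["color"],cv2.COLOR_RGB2HSV)
m=((h[...,1]>150).astype(np.uint8)*255); k=np.zeros_like(m);k[60:165,100:215]=1; m=cv2.morphologyEx(m*k,cv2.MORPH_CLOSE,np.ones((25,25)))
cs,_=cv2.findContours(m,0,2);q=max(cs,key=cv2.contourArea)
print(cv2.minAreaRect((cast(c,q,.025)*1000).astype(np.float32)),cv2.boundingRect(q))
E
```

```text
sq {'c': array([ 622. , -136.9]), 's': array([105.1,  78.4]), 'yaw': np.float64(-0.003), 'px': (350, 153, 120, 90)}
box {'c': array([ 507.3, -134.2]), 's': array([81.5, 58.6]), 'yaw': np.float64(1.568), 'px': (242, 150, 74, 97)}
[[ 0.5082 -0.1754]
 [ 0.4776 -0.1513]
 [ 0.5382 -0.1515]] [[ 0.6227 -0.1756]]
([[0.5508, -0.3046], [0.5956, -0.3228]], [964, 710], [[181.0, 128.5], [144.1, 89.0]], 'mid', array([ 0.5732, -0.3137]), 'dist', np.float64(0.0484), 'yaw', -0.386)
((553.68798828125, -305.5260314941406), (47.90467834472656, 27.40044403076172), 69.43544006347656) (153, 105, 50, 45)
```

{"api": "drive_tool", "payload": {"series": [{"linear":[0.02,-0.05,0],"twist":[0,0,0.18],"hand":1},{"linear":[0.04,-0.1,0],"twist":[0,0,0.36],"hand":1},{"linear":[0.055,-0.15,0],"twist":[0,0,0.54],"hand":1},{"linear":[0.066,-0.18,0],"twist":[0,0,0.72],"hand":1},{"linear":[0.066,-0.18,0],"twist":[0,0,0.9],"hand":1},{"linear":[0.066,-0.18,0],"twist":[0,0,1.08],"hand":1},{"linear":[0.066,-0.18,0],"twist":[0,0,1.187],"hand":1},{"linear":[0.066,-0.18,0],"twist":[0,0,1.187],"hand":1},{"linear":[0.066,-0.18,0],"twist":[0,0,1.187],"hand":1}]}}

```text
clock: 8.62
tcp_pos: [0.5709, -0.3117, 0.2467]
orientation: [3.141, -0.002, 2.754]
wrist_force: [-0.4, 0.3, -0.2]
gripper_width: 0.0853
finger_force: 0.0
```

Run:
```python
from h import *
st(); c=look("w4")
```

```text
t 8.62 tcp [ 0.5709 -0.3117  0.2467] rpy [ 3.141e+00 -2.000e-03  2.754e+00] j [ 0.93  0.57 -0.73  1.35  0.38  1.36  1.39] w 0.0853 F [-0.4  0.3 -0.2]
```

View pics/w4.png

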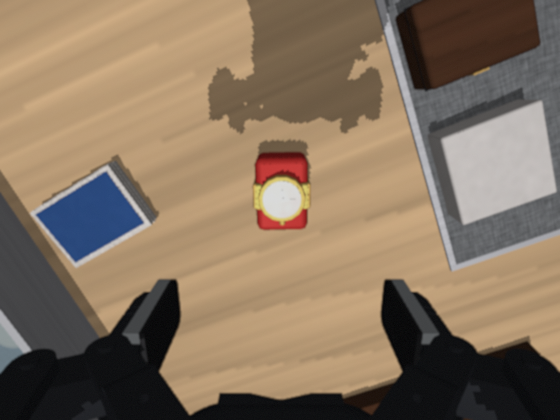

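The gold watch is at (282,195), its cushion upright in the picture and its strap square across the fingers. So the yaw is right.

Run:
```python
from h import *
c=dict(np.load("w4.npz")); w=(235,330,140,240)
print(lobes(c,"red",.025,w))
print("dial",blob(c,"white",.046,w))
m=mask(c,"red",w)|mask(c,"gold",w)|mask(c,"white",w)
vs,us=np.where(m); print(us.min(),us.max(),vs.min(),vs.max())
P=np.array([[us.min(),195],[us.max()+1,195],[282,vs.max()+1],[282,vs.min()]]); print(cast(c,P,.03).round(4))
print("tcp px",proj(c,[.571,-.312,.02]))
```

```text
([[0.5505, -0.3025], [0.5968, -0.3207]], [1300, 532], [[281.3, 165.8], [282.0, 221.8]], 'mid', array([ 0.5736, -0.3116]), 'dist', np.float64(0.0498), 'yaw', -0.374)
dial {'c': array([ 571.9, -311.3]), 's': array([30.1, 29.5]), 'yaw': np.float64(-1.164), 'px': (263, 181, 38, 37)}
235 329 140 239
[[ 0.5578 -0.3477]
 [ 0.5882 -0.2735]
 [ 0.611  -0.3265]
 [ 0.5304 -0.2937]]
tcp px [280.02114668 190.41205059]
```

{"api": "drive_tool", "payload": {"series": [{"linear":[0.001,0,-0.05],"twist":[0,0,0.005],"hand":1},{"linear":[0.001,0,-0.1],"twist":[0,0,0.005],"hand":1},{"linear":[0.001,0,-0.14],"twist":[0,0,0.005],"hand":1},{"linear":[0.001,0,-0.16],"twist":[0,0,0.005],"hand":1},{"linear":[0.001,0,-0.166],"twist":[0,0,0.005],"hand":1},{"linear":[0.001,0,-0.166],"twist":[0,0,0.005],"hand":1},{"linear":[0.001,0,-0.166],"twist":[0,0,0.005],"hand":0},{"linear":[0.001,0,-0.166],"twist":[0,0,0.005],"hand":0},{"linear":[0.001,0,-0.166],"twist":[0,0,0.005],"hand":0},{"linear":[0.001,0,-0.166],"twist":[0,0,0.005],"hand":0},{"linear":[0.001,0,-0.166],"twist":[0,0,0.005],"hand":0},{"linear":[0.001,0,-0.166],"twist":[0,0,0.005],"hand":0},{"linear":[0.001,0,-0.166],"twist":[0,0,0.005],"hand":0}], "force": 40}}

```text
clock: 10.3
tcp_pos: [0.5728, -0.3121, 0.0832]
orientation: [-3.141, 0.002, 2.761]
wrist_force: [-0.4, 0.0, 7.2]
gripper_width: 0.0475
finger_force: 42.9
```

{"api": "drive_tool", "payload": {"series": [{"linear":[0,0,0.05],"twist":[0,0,0],"hand":0},{"linear":[0,0,0.1],"twist":[0,0,0],"hand":0},{"linear":[-0.01,0.02,0.11],"twist":[0,0,-0.15],"hand":0},{"linear":[-0.02,0.05,0.11],"twist":[0,0,-0.3],"hand":0},{"linear":[-0.03,0.08,0.11],"twist":[0,0,-0.45],"hand":0},{"linear":[-0.04,0.11,0.11],"twist":[0,0,-0.6],"hand":0},{"linear":[-0.05,0.14,0.11],"twist":[0,0,-0.75],"hand":0},{"linear":[-0.06,0.165,0.11],"twist":[0,0,-0.9],"hand":0},{"linear":[-0.065,0.176,0.11],"twist":[0,0,-1.05],"hand":0},{"linear":[-0.065,0.176,0.11],"twist":[0,0,-1.189],"hand":0},{"linear":[-0.065,0.176,0.11],"twist":[0,0,-1.189],"hand":0},{"linear":[-0.065,0.176,0.11],"twist":[0,0,-1.189],"hand":0}]}}

```text
clock: 11.8
tcp_pos: [0.5071, -0.136, 0.1918]
orientation: [-3.141, -0.0, 1.575]
wrist_force: [-0.0, 0.6, -1.3]
gripper_width: 0.0473
finger_force: 42.2
```

Run:
```python
from h import *
st(); c=look("w5")
```

```text
t 11.8 tcp [ 0.5071 -0.136   0.1918] rpy [-3.141 -0.     1.575] j [ 0.71  0.31 -0.6   1.77  0.2   1.11  0.05] w 0.0473 F [-0.   0.6 -1.3]
```

View pics/w5.png

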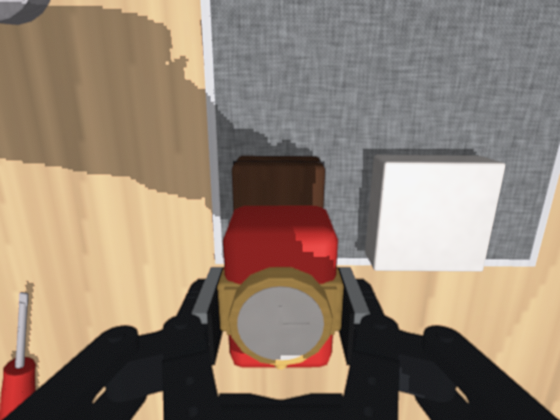

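The gold watch is held level, dial at (281,320), over the box at (235–325, 157–210).

Run:
```python
from h import *
c=dict(np.load("w5.npz"))
print("dial",cast(c,[[281,320]],.1546).round(4),"box far edge top z.044 / bottom z.004",cast(c,[[280,166]],.044).round(4),cast(c,[[280,157]],.004).round(4),"sides",cast(c,[[232.5,185],[325,185]],.044).round(4))
print("riser far edge",cast(c,[[440,163.5]],.034).round(4))
```

```text
dial [[ 0.5092 -0.1319]] box far edge top z.044 / bottom z.004 [[ 0.5086 -0.0983]] [[ 0.5086 -0.0996]] sides [[ 0.4785 -0.1107]
 [ 0.5372 -0.1104]]
riser far edge [[ 0.6127 -0.0983]]
```

{"api": "drive_tool", "payload": {"series": [{"linear":[0,-0.003,-0.03],"twist":[0,0,0],"hand":0},{"linear":[0,-0.003,-0.05],"twist":[0,0,0],"hand":0},{"linear":[0,-0.003,-0.06],"twist":[0,0,0],"hand":0},{"linear":[0,-0.003,-0.0645],"twist":[0,0,0],"hand":0},{"linear":[0,-0.003,-0.0645],"twist":[0,0,0],"hand":0},{"linear":[0,-0.003,-0.0645],"twist":[0,0,0],"hand":0},{"linear":[0,-0.003,-0.0645],"twist":[0,0,0],"hand":1},{"linear":[0,-0.003,-0.0645],"twist":[0,0,0],"hand":1},{"linear":[0,-0.003,-0.0645],"twist":[0,0,0],"hand":1},{"linear":[0,-0.003,-0.0645],"twist":[0,0,0],"hand":1},{"linear":[0,-0.003,-0.0645],"twist":[0,0,0],"hand":1},{"linear":[0,-0.003,-0.02],"twist":[0,0,0],"hand":1},{"linear":[0,-0.003,0.04],"twist":[0,0,0],"hand":1},{"linear":[0,-0.003,0.09],"twist":[0,0,0],"hand":1},{"linear":[0,-0.003,0.1],"twist":[0,0,0],"hand":1},{"linear":[0,-0.003,0.1],"twist":[0,0,0],"hand":1}]}}

```text
clock: 13.85
tcp_pos: [0.5072, -0.1389, 0.2919]
orientation: [3.141, 0.0, 1.572]
wrist_force: [-0.3, 0.8, -0.7]
gripper_width: 0.0857
finger_force: 0.0
```

Run:
```python
from h import *
st(); c=look("w6")
```

```text
t 13.85 tcp [ 0.5072 -0.1389  0.2919] rpy [3.141 0.    1.572] j [ 0.74  0.23 -0.62  1.64  0.14  1.32  0.1 ] w 0.0857 F [-0.3  0.8 -0.7]
```

View pics/w6.png

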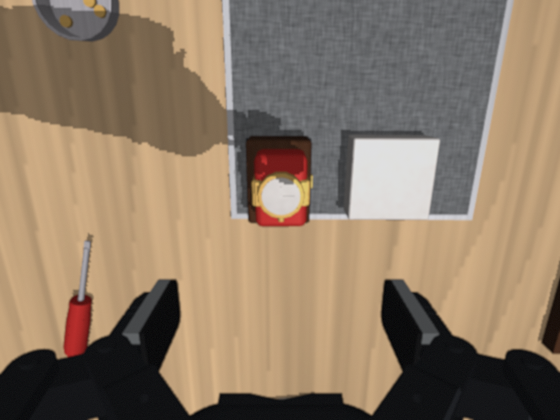

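The gold watch stands on the box, dial at (281,195), with the box at (247–311, 137–223). I'll check the offsets by number.

Run:
```python
from h import *
c=dict(np.load("w6.npz"))
print("dial",blob(c,"white",.09,(255,312,165,222)))
print("box near/far/left/right",cast(c,[[250,223],[250,143],[247.5,200],[311.5,200]],.044).round(4).tolist())
print("riser near/far",cast(c,[[390,219],[390,138.5]],.034).round(4).tolist())
```

```text
dial {'c': array([ 509.1, -137.5]), 's': array([29.9, 27.9]), 'yaw': np.float64(-0.25), 'px': (262, 179, 38, 36)}
box near/far/left/right [[0.4802, -0.1766], [0.4822, -0.1005], [0.4784, -0.1535], [0.5386, -0.1535]]
riser near/far [[0.6176, -0.176], [0.6098, -0.0976]]
```

{"api": "drive_tool", "payload": {"series": [{"linear":[0,0.05,0],"twist":[0,0,0],"hand":1},{"linear":[0,0.11,0],"twist":[0,0,0],"hand":1},{"linear":[0,0.17,0],"twist":[0,0,0],"hand":1},{"linear":[0,0.23,0],"twist":[0,0,0],"hand":1},{"linear":[0,0.29,0],"twist":[0,0,0],"hand":1},{"linear":[0,0.35,0],"twist":[0,0,0],"hand":1},{"linear":[0,0.41,0],"twist":[0,0,0],"hand":1},{"linear":[0,0.45,0],"twist":[0,0,0],"hand":1},{"linear":[0,0.45,0],"twist":[0,0,0],"hand":1},{"linear":[0,0.45,0],"twist":[0,0,0],"hand":1},{"linear":[0,0.45,0],"twist":[0,0,0],"hand":1}]}}

```text
clock: 15.28
tcp_pos: [0.5077, 0.3095, 0.2911]
orientation: [-3.141, 0.001, 1.57]
wrist_force: [0.0, -0.5, -0.3]
gripper_width: 0.0851
finger_force: 0.0
```

Run:
```python
from h import *
st(); c=look("w7")
```

```text
t 15.28 tcp [0.5077 0.3095 0.2911] rpy [-3.141e+00  1.000e-03  1.570e+00] j [-0.    0.44 -0.82  1.45  0.32  1.39 -0.84] w 0.0851 F [ 0.  -0.5 -0.3]
```

View pics/w7.png

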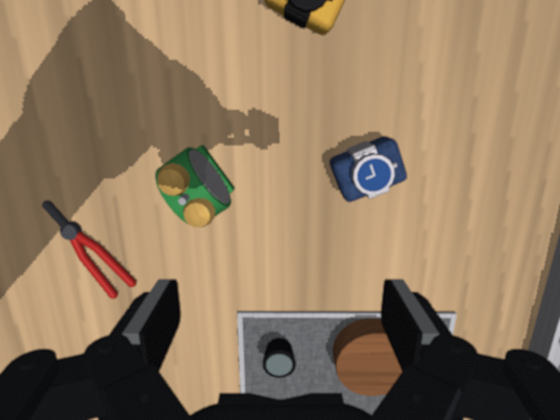

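The steel watch's dial is at (373,172), with blue lobes on either side. The clock is at (197,187) with bells at (173,179) and (198,213), its dial towards the right and up. The black watch is at (305,10), the loupe at (278,355) and the round riser at (370,358).

Run:
```python
from h import *
c=dict(np.load("w7.npz"))
h=cv2.cvtColor(c["color"],cv2.COLOR_RGB2HSV); print(h[172,345],h[160,400],h[172,373],h[150,365],h[179,173],h[213,198])
w=(322,415,128,208)
RNG["blue"]=[((100,120,30),(128,255,130))]
m=mask(c,"blue",w); print(lobes(c,"blue",.02,w,4))
b=blob(c,"blue",.03,w);print(b)
RNG["dial"]=[((95,60,90),(125,255,220))]; print("dialblue",blob(c,"dial",.046,(345,405,150,200)))
print("bells",lobes(c,"brass",.08,(150,220,155,235),3))
print("green",blob(c,"green",.05,(145,245,135,240)))
cv2.imwrite("pics/crop7.png",cv2.resize(np.hstack([c["color"][125:245,140:250],c["color"][125:245,315:425]])[...,::-1],None,fx=3,fy=3,interpolation=cv2.INTER_CUBIC))
```

```text
[110 125 112] [110 129  97] [111  22 199] [138   7 187] [ 19 139 128] [ 19 140 208]
([[0.5729, 0.3128], [0.6164, 0.333]], [732, 495], [[344.8, 175.6], [391.0, 155.0]], 'mid', array([0.5947, 0.3229]), 'dist', np.float64(0.048), 'yaw', 0.435)
{'c': array([573. , 313.4]), 's': array([45.3, 19.7]), 'yaw': np.float64(-1.212), 'px': (331, 153, 32, 47)}
dialblue {'c': array([591.7, 321.9]), 's': array([56.7, 37.5]), 'yaw': np.float64(0.373), 'px': (345, 150, 60, 50)}
bells ([[0.4409, 0.2948], [0.42, 0.3214]], [677, 548], [[198.8, 212.5], [170.9, 181.8]], 'mid', array([0.4305, 0.3081]), 'dist', np.float64(0.0337), 'yaw', 2.236)
green {'c': array([430.8, 308.8]), 's': array([63.6, 60.2]), 'yaw': np.float64(-0.99), 'px': (160, 145, 74, 76)}
```

View pics/crop7.png

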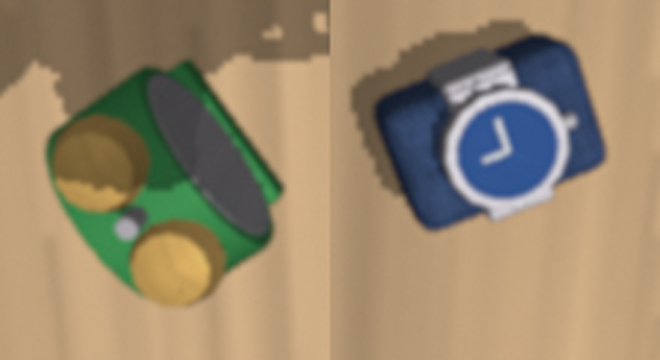

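The crop shows the clock's dial edge along (180,62)–(283,190) in crop pixels, which gives a clock y line of about −0.90 rad. The steel watch's cushion lies at about +0.37 rad. I'll move over the steel watch with yaw 0.37.

{"api": "drive_tool", "payload": {"series": [{"linear":[0.03,0.005,0],"twist":[0,0,-0.18],"hand":1},{"linear":[0.06,0.01,-0.02],"twist":[0,0,-0.36],"hand":1},{"linear":[0.086,0.013,-0.04],"twist":[0,0,-0.54],"hand":1},{"linear":[0.086,0.013,-0.04],"twist":[0,0,-0.72],"hand":1},{"linear":[0.086,0.013,-0.04],"twist":[0,0,-0.9],"hand":1},{"linear":[0.086,0.013,-0.04],"twist":[0,0,-1.08],"hand":1},{"linear":[0.086,0.013,-0.04],"twist":[0,0,-1.2],"hand":1},{"linear":[0.086,0.013,-0.04],"twist":[0,0,-1.2],"hand":1},{"linear":[0.086,0.013,-0.04],"twist":[0,0,-1.2],"hand":1}]}}

```text
clock: 16.45
tcp_pos: [0.5934, 0.3235, 0.2519]
orientation: [3.141, -0.0, 0.374]
wrist_force: [-0.1, 0.0, -0.3]
gripper_width: 0.0857
finger_force: 0.0
```

Run:
```python
from h import *
st(); c=look("w8")
RNG["blue"]=[((100,120,30),(128,255,140))]
w=(220,340,120,260); 
print(lobes(c,"blue",.025,w)); print(blob(c,"blue",.03,w))
print("cushion",proj(c,[.594,.323,.046]),"loupe etc")
```

```text
t 16.45 tcp [0.5934 0.3235 0.2519] rpy [ 3.141 -0.     0.374] j [-0.21  0.58 -0.54  1.27  0.29  1.37 -1.92] w 0.0857 F [-0.1  0.  -0.3]
([[0.6158, 0.3284], [0.5893, 0.3166]], [1038, 850], [[282.8, 167.9], [284.1, 200.4]], 'mid', array([0.6026, 0.3225]), 'dist', np.float64(0.029), 'yaw', -2.724)
{'c': array([615.1, 328.2]), 's': array([40.8, 23.5]), 'yaw': np.float64(-1.171), 'px': (259, 156, 49, 29)}
cushion [279.21205586 200.01919561] loupe etc
```

View pics/w8.png

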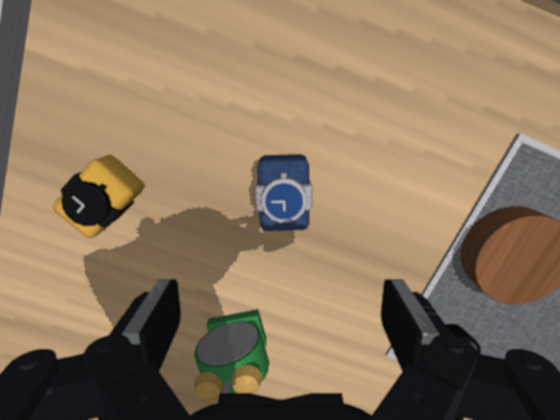

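The steel watch is upright in the picture at (284,195), slightly right of the centre line. The fingers are clear of the clock at (230,350) and the black watch at (98,197).

{"api": "drive_tool", "payload": {"series": [{"linear":[0.001,-0.002,-0.05],"twist":[0,0,0.01],"hand":1},{"linear":[0.001,-0.002,-0.1],"twist":[0,0,0.01],"hand":1},{"linear":[0.001,-0.002,-0.14],"twist":[0,0,0.01],"hand":1},{"linear":[0.001,-0.002,-0.16],"twist":[0,0,0.01],"hand":1},{"linear":[0.001,-0.002,-0.17],"twist":[0,0,0.01],"hand":1},{"linear":[0.001,-0.002,-0.17],"twist":[0,0,0.01],"hand":1},{"linear":[0.001,-0.002,-0.17],"twist":[0,0,0.01],"hand":0},{"linear":[0.001,-0.002,-0.17],"twist":[0,0,0.01],"hand":0},{"linear":[0.001,-0.002,-0.17],"twist":[0,0,0.01],"hand":0},{"linear":[0.001,-0.002,-0.17],"twist":[0,0,0.01],"hand":0},{"linear":[0.001,-0.002,-0.17],"twist":[0,0,0.01],"hand":0},{"linear":[0.001,-0.002,-0.17],"twist":[0,0,0.01],"hand":0},{"linear":[0.001,-0.002,-0.17],"twist":[0,0,0.01],"hand":0}]}}

```text
clock: 18.12
tcp_pos: [0.5949, 0.3225, 0.0834]
orientation: [-3.141, -0.002, 0.382]
wrist_force: [-0.3, -0.4, 7.1]
gripper_width: 0.0473
finger_force: 42.5
```

{"api": "drive_tool", "payload": {"series": [{"linear":[0,0,0.05],"twist":[0,0,0],"hand":0},{"linear":[0,0,0.1],"twist":[0,0,0],"hand":0},{"linear":[0,-0.04,0.11],"twist":[0,0,0.15],"hand":0},{"linear":[0,-0.09,0.11],"twist":[0,0,0.3],"hand":0},{"linear":[0,-0.14,0.11],"twist":[0,0,0.45],"hand":0},{"linear":[0,-0.19,0.11],"twist":[0,0,0.6],"hand":0},{"linear":[0.01,-0.24,0.11],"twist":[0,0,0.75],"hand":0},{"linear":[0.015,-0.29,0.11],"twist":[0,0,0.9],"hand":0},{"linear":[0.02,-0.33,0.11],"twist":[0,0,1.05],"hand":0},{"linear":[0.02,-0.344,0.11],"twist":[0,0,1.189],"hand":0},{"linear":[0.02,-0.344,0.11],"twist":[0,0,1.189],"hand":0},{"linear":[0.02,-0.344,0.11],"twist":[0,0,1.189],"hand":0}]}}

```text
clock: 19.62
tcp_pos: [0.614, -0.0204, 0.192]
orientation: [-3.141, -0.001, 1.569]
wrist_force: [0.3, 0.7, -1.3]
gripper_width: 0.0474
finger_force: 42.0
```

Run:
```python
from h import *
st(); c=look("w9"); look("top9","top",False)
```

```text
t 19.62 tcp [ 0.614  -0.0204  0.192 ] rpy [-3.141e+00 -1.000e-03  1.569e+00] j [ 0.5   0.54 -0.72  1.53  0.37  1.22 -0.28] w 0.0474 F [ 0.3  0.7 -1.3]
```

View pics/w9.png

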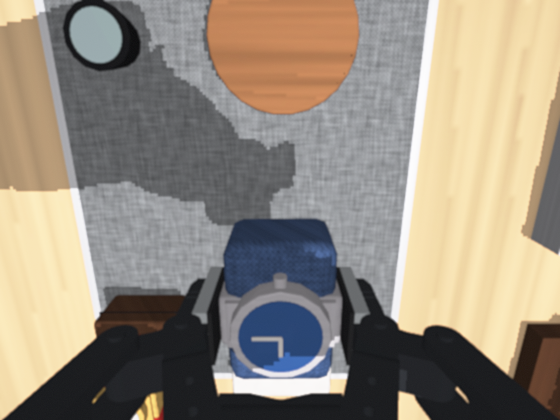

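The steel watch is held level, dial at (280,330). The round riser's top spans columns 207–359, with its near edge at row 114. The loupe is at (97,35), well clear.

Run:
```python
from h import *
c=dict(np.load("w9.npz"))
print("round near",cast(c,[[283,114],[207,35],[359,35]],.034).round(4).tolist())
print("dial",cast(c,[[280,328]],.1548).round(4))
h=cv2.cvtColor(c["color"],cv2.COLOR_RGB2HSV); m=cv2.inRange(h,np.array((5,110,60)),np.array((16,255,255))); m[125:]=0; m[:,:195]=0; m[:,375:]=0
k=max(cv2.findContours(m,0,cv2.CHAIN_APPROX_NONE)[0],key=cv2.contourArea).reshape(-1,2); k=k[k[:,1]>2]
P=cast(c,k,.034); A=np.c_[2*P,np.ones(len(P))]; s=np.linalg.lstsq(A,(P**2).sum(1),rcond=None)[0]; print("circle",s[:2],np.sqrt(s[2]+s[0]**2+s[1]**2))
```

```text
round near [[0.6176, 0.0482], [0.5732, 0.0927], [0.6619, 0.0926]]
dial [[ 0.6157 -0.0196]]
circle [0.61715215 0.09247784] 0.04367743590852778
```

{"api": "drive_tool", "payload": {"series": [{"linear":[0.002,-0.002,-0.04],"twist":[0,0,0],"hand":0},{"linear":[0.002,-0.002,-0.08],"twist":[0,0,0],"hand":0},{"linear":[0.002,-0.002,-0.097],"twist":[0,0,0],"hand":0},{"linear":[0.002,-0.002,-0.104],"twist":[0,0,0],"hand":0},{"linear":[0.002,-0.002,-0.104],"twist":[0,0,0],"hand":0},{"linear":[0.002,-0.002,-0.104],"twist":[0,0,0],"hand":0},{"linear":[0.002,-0.002,-0.104],"twist":[0,0,0],"hand":1},{"linear":[0.002,-0.002,-0.104],"twist":[0,0,0],"hand":1},{"linear":[0.002,-0.002,-0.104],"twist":[0,0,0],"hand":1},{"linear":[0.002,-0.002,-0.104],"twist":[0,0,0],"hand":1},{"linear":[0.002,-0.002,-0.104],"twist":[0,0,0],"hand":1},{"linear":[0.002,-0.002,-0.06],"twist":[0,0,0],"hand":1},{"linear":[0.002,-0.002,0.0],"twist":[0,0,0],"hand":1},{"linear":[0.002,-0.002,0.06],"twist":[0,0,0],"hand":1},{"linear":[0.002,-0.002,0.1],"twist":[0,0,0],"hand":1},{"linear":[0.002,-0.002,0.1],"twist":[0,0,0],"hand":1}]}}

```text
clock: 21.72
tcp_pos: [0.6175, -0.0232, 0.2961]
orientation: [3.135, 0.0, 1.571]
wrist_force: [1.3, -0.8, -0.8]
gripper_width: 0.0853
finger_force: 0.0
```

Run:
```python
from h import *
st(); c=look("w10")
# dial: blue disc at top of watch, z=.05
RNG["blue"]=[((100,120,30),(128,255,255))]
print("blue",blob(c,"blue",.03,(200,360,100,280)))
m=mask(c,"blue",(200,360,100,280)); g=cv2.medianBlur(c["color"],5)
print(c["color"][150:250:10,281].tolist())
```

```text
t 21.73 tcp [ 0.6175 -0.0232  0.2961] rpy [3.135 0.    1.571] j [ 0.51  0.47 -0.75  1.38  0.32  1.41 -0.23] w 0.0853 F [ 1.3 -0.8 -0.8]
blue {'c': array([618.5,  -5.8]), 's': array([41.6, 22.3]), 'yaw': np.float64(-0.001), 'px': (256, 151, 44, 24)}
[[33, 41, 58], [63, 84, 123], [157, 153, 158], [56, 95, 160], [58, 96, 161], [55, 94, 159], [67, 85, 120], [120, 122, 125], [123, 125, 128], [88, 88, 88]]
```

{"api": "drive_tool", "payload": {"series": [{"linear":[-0.025,0.045,0],"twist":[0,0,0.1],"hand":1},{"linear":[-0.05,0.09,0],"twist":[0,0,0.2],"hand":1},{"linear":[-0.08,0.14,0],"twist":[0,0,0.3],"hand":1},{"linear":[-0.11,0.19,0],"twist":[0,0,0.4],"hand":1},{"linear":[-0.14,0.24,0],"twist":[0,0,0.5],"hand":1},{"linear":[-0.165,0.29,0],"twist":[0,0,0.6],"hand":1},{"linear":[-0.187,0.331,0],"twist":[0,0,0.67],"hand":1},{"linear":[-0.187,0.331,0],"twist":[0,0,0.67],"hand":1},{"linear":[-0.187,0.331,0],"twist":[0,0,0.67],"hand":1},{"linear":[-0.187,0.331,0],"twist":[0,0,0.67],"hand":1}]}}

```text
clock: 23.02
tcp_pos: [0.4301, 0.3056, 0.2912]
orientation: [-3.14, 0.0, 2.238]
wrist_force: [0.1, -0.5, 0.2]
gripper_width: 0.0853
finger_force: 0.0
```

Run:
```python
from h import *
c=dict(np.load("w10.npz")); print("steel dial",cast(c,[[281,191]],.05).round(4))
st(); c=look("w11"); 
print("bells",lobes(c,"brass",.08,(180,380,120,300),3)); print("green",blob(c,"green",.06,(180,380,100,300)))
t=look("top11","top"); 
h=cv2.cvtColor(t["color"],cv2.COLOR_RGB2HSV)
u,v=proj(t,[.616,-.022,.03]); print(u,v)
RNG["blue"]=[((100,90,30),(128,255,220))]
print("steel top",blob(t,"blue",.035,(int(u)-20,int(u)+20,int(v)-20,int(v)+20)))
```

```text
steel dial [[ 0.6217 -0.0285]]
t 23.02 tcp [0.4301 0.3056 0.2912] rpy [-3.14   0.     2.238] j [ 0.16  0.34 -1.04  1.62  0.3   1.35 -0.25] w 0.0853 F [ 0.1 -0.5  0.2]
bells ([[0.4206, 0.322], [0.4394, 0.2936]], [645, 554], [[282.8, 172.4], [279.4, 212.2]], 'mid', array([0.43  , 0.3078]), 'dist', np.float64(0.0341), 'yaw', -0.985)
green {'c': array([427.7, 310.9]), 's': array([63.2, 36.7]), 'yaw': np.float64(-0.981), 'px': (260, 145, 44, 73)}
288.25843132890617 187.1702748722649
steel top {'c': array([617.3, -24. ]), 's': array([58.1, 38.3]), 'yaw': np.float64(-1.565), 'px': (279, 180, 21, 14)}
```

View pics/w11.png

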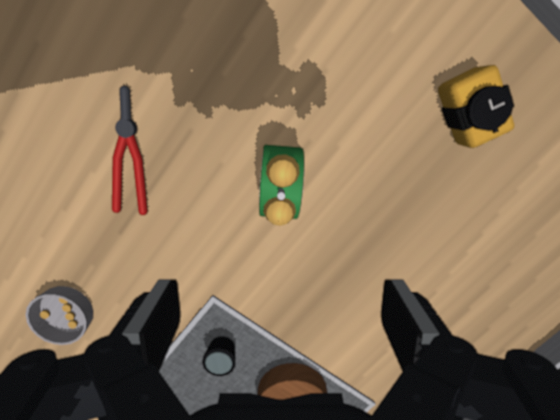

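The clock is at (281,190) with its bells nearly in line with the gripper, 0.08 rad off. The loupe at (220,355) and black watch at (480,107) haven't moved. I'll turn −0.08 and grip it dial to back.

{"api": "drive_tool", "payload": {"series": [{"linear":[0,0.002,-0.04],"twist":[0,0,-0.08],"hand":1},{"linear":[0,0.002,-0.09],"twist":[0,0,-0.08],"hand":1},{"linear":[0,0.002,-0.13],"twist":[0,0,-0.08],"hand":1},{"linear":[0,0.002,-0.165],"twist":[0,0,-0.08],"hand":1},{"linear":[0,0.002,-0.185],"twist":[0,0,-0.08],"hand":1},{"linear":[0,0.002,-0.191],"twist":[0,0,-0.08],"hand":1},{"linear":[0,0.002,-0.191],"twist":[0,0,-0.08],"hand":1},{"linear":[0,0.002,-0.191],"twist":[0,0,-0.08],"hand":0},{"linear":[0,0.002,-0.191],"twist":[0,0,-0.08],"hand":0},{"linear":[0,0.002,-0.191],"twist":[0,0,-0.08],"hand":0},{"linear":[0,0.002,-0.191],"twist":[0,0,-0.08],"hand":0},{"linear":[0,0.002,-0.191],"twist":[0,0,-0.08],"hand":0},{"linear":[0,0.002,-0.191],"twist":[0,0,-0.08],"hand":0},{"linear":[0,0.002,-0.191],"twist":[0,0,-0.08],"hand":0},{"linear":[0,0.002,-0.191],"twist":[0,0,-0.08],"hand":0}], "force": 50}}

```text
clock: 25.0
tcp_pos: [0.4293, 0.3092, 0.1015]
orientation: [3.141, 0.0, 2.161]
wrist_force: [-2.3, -1.0, 5.6]
gripper_width: 0.0355
finger_force: 51.0
```

{"api": "drive_tool", "payload": {"series": [{"linear":[0,0,0.05],"twist":[0,0,0],"hand":0},{"linear":[0,0,0.1],"twist":[0,0,0],"hand":0},{"linear":[0.02,-0.025,0.12],"twist":[0,0,0],"hand":0},{"linear":[0.05,-0.06,0.12],"twist":[0,0,0],"hand":0},{"linear":[0.08,-0.095,0.12],"twist":[0,0,0],"hand":0},{"linear":[0.11,-0.13,0.12],"twist":[0,0,0],"hand":0},{"linear":[0.14,-0.165,0.12],"twist":[0,0,0],"hand":0},{"linear":[0.17,-0.195,0.12],"twist":[0,0,0],"hand":0},{"linear":[0.1875,-0.2155,0.12],"twist":[0,0,0],"hand":0},{"linear":[0.1875,-0.2155,0.09],"twist":[0,0,0],"hand":0},{"linear":[0.1875,-0.2155,0.08],"twist":[0,0,0],"hand":0},{"linear":[0.1875,-0.2155,0.08],"twist":[0,0,0],"hand":0}]}}

```text
clock: 26.5
tcp_pos: [0.6159, 0.094, 0.1801]
orientation: [-3.14, -0.001, 2.162]
wrist_force: [-0.4, 0.2, -2.2]
gripper_width: 0.0355
finger_force: 51.6
```

Run:
```python
from h import *
st(); c=look("w12")
```

```text
t 26.5 tcp [0.6159 0.094  0.1801] rpy [-3.140e+00 -1.000e-03  2.162e+00] j [ 0.38  0.61 -0.85  1.51  0.47  1.24  0.06] w 0.0355 F [-0.4  0.2 -2.2]
```

View pics/w12.png

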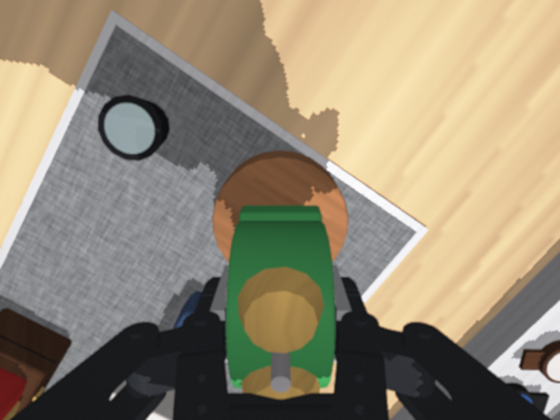

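The clock is held upright over the round riser (212–348, 152–280), with the end of its foot at about row 207–220. The loupe is undisturbed at (130,127).

Run:
```python
from h import *
c=dict(np.load("w12.npz"))
d=np.array([np.cos(2.162),np.sin(2.162)])
for v,z in ((207,.0786),(220,.0926),(207,.0926)): 
    p=cast(c,[[280,v]],z)[0]; print(v,z,p.round(4),"centre",(p-.028*d).round(4))
print("bell",cast(c,[[281,310]],.0786+.085).round(4))
h=cv2.cvtColor(c["color"],cv2.COLOR_RGB2HSV); m=cv2.inRange(h,np.array((5,110,40)),np.array((16,255,255))); m[235:]=0; m[:,:205]=0; m[:,355:]=0; m[:150]=0
k=max(cv2.findContours(m,0,cv2.CHAIN_APPROX_NONE)[0],key=cv2.contourArea); k=cv2.convexHull(k).reshape(-1,2); k=k[(k[:,1]<230)]; print(len(k),k.min(0),k.max(0))
P=cast(c,k,.034); e=np.hypot(*(P-[.617,.093]).T); print(e.round(4))
```

```text
207 0.0786 [0.6025 0.1151] centre [0.6181 0.0918]
220 0.0926 [0.6036 0.1134] centre [0.6192 0.0902]
207 0.0926 [0.6    0.1188] centre [0.6156 0.0955]
bell [[0.6048 0.1124]]
29 [213 151] [347 222]
[0.048  0.0479 0.0477 0.0471 0.0464 0.0459 0.0452 0.0447 0.044  0.044
 0.0439 0.0438 0.0441 0.0439 0.0436 0.0437 0.0442 0.0442 0.0446 0.0449
 0.0458 0.0462 0.0467 0.0471 0.0472 0.0476 0.0478 0.0478 0.048 ]
```

{"api": "drive_tool", "payload": {"series": [{"linear":[0,0,-0.02],"twist":[0,0,0],"hand":0},{"linear":[0,0,-0.035],"twist":[0,0,0],"hand":0},{"linear":[0,0,-0.041],"twist":[0,0,0],"hand":0},{"linear":[0,0,-0.0445],"twist":[0,0,0],"hand":0},{"linear":[0,0,-0.0445],"twist":[0,0,0],"hand":0},{"linear":[0,0,-0.0445],"twist":[0,0,0],"hand":0},{"linear":[0,0,-0.0445],"twist":[0,0,0],"hand":1},{"linear":[0,0,-0.0445],"twist":[0,0,0],"hand":1},{"linear":[0,0,-0.0445],"twist":[0,0,0],"hand":1},{"linear":[0,0,-0.0445],"twist":[0,0,0],"hand":1},{"linear":[0,0,-0.0445],"twist":[0,0,0],"hand":1},{"linear":[0,0,-0.0445],"twist":[0,0,0],"hand":1},{"linear":[0,0,0.0],"twist":[0,0,0],"hand":1},{"linear":[0,0,0.05],"twist":[0,0,0],"hand":1},{"linear":[0,0,0.1],"twist":[0,0,0],"hand":1},{"linear":[0,0,0.12],"twist":[0,0,0],"hand":1},{"linear":[-0.05,0.02,0.12],"twist":[0,0,0],"hand":1},{"linear":[-0.1,0.05,0.12],"twist":[0,0,0],"hand":1},{"linear":[-0.1,0.05,0.12],"twist":[0,0,0],"hand":1}]}}

```text
clock: 28.92
tcp_pos: [0.5129, 0.1474, 0.3014]
orientation: [-3.141, 0.001, 2.168]
wrist_force: [0.6, -1.0, 0.3]
gripper_width: 0.0855
finger_force: 0.0
```

Run:
```python
from h import *
st(); t=look("topE","top"); s=look("scE","scene"); 
for n,X in dict(clock=(.617,.093,.08),steel=(.616,-.022,.03),gold=(.508,-.137,.08),box=(.508,-.137,.044),round=(.617,.093,.034)).items(): print(n,proj(t,X).round(),proj(s,X).round())
print("bells top",lobes(t,"brass",.114,(225,275,165,215),3)); print("green scene/top",blob(t,"green",.085,(225,275,165,215)), )
d=cv2.absdiff(cv2.cvtColor(np.load("top0.npz")["color"],7),cv2.cvtColor(t["color"],7))
print("loupe diff",d[215:238,237:258].max(),"black",d[200:232,105:135].max())
a=cv2.resize(s["color"][150:330,180:440],(780,540))[...,::-1]; cv2.imwrite("pics/final.png",a)
```

```text
t 28.93 tcp [0.5129 0.1474 0.3014] rpy [-3.141e+00  1.000e-03  2.168e+00] j [ 0.46  0.33 -0.99  1.59  0.28  1.37  0.04] w 0.0855 F [ 0.6 -1.   0.3]
clock [248. 184.] [268. 224.]
steel [288. 187.] [249. 216.]
gold [330. 223.] [261. 172.]
box [328. 224.] [261. 182.]
round [249. 186.] [268. 237.]
bells top ([[0.627, 0.0805], [0.608, 0.1093]], [59, 58], [[251.6, 177.9], [241.0, 184.7]], 'mid', array([0.6175, 0.0949]), 'dist', np.float64(0.0345), 'yaw', 2.154)
green scene/top {'c': array([614.9,  94.4]), 's': array([63. , 48.1]), 'yaw': np.float64(-0.966), 'px': (235, 173, 25, 24)}
loupe diff 66 black 12
```

View pics/final.png

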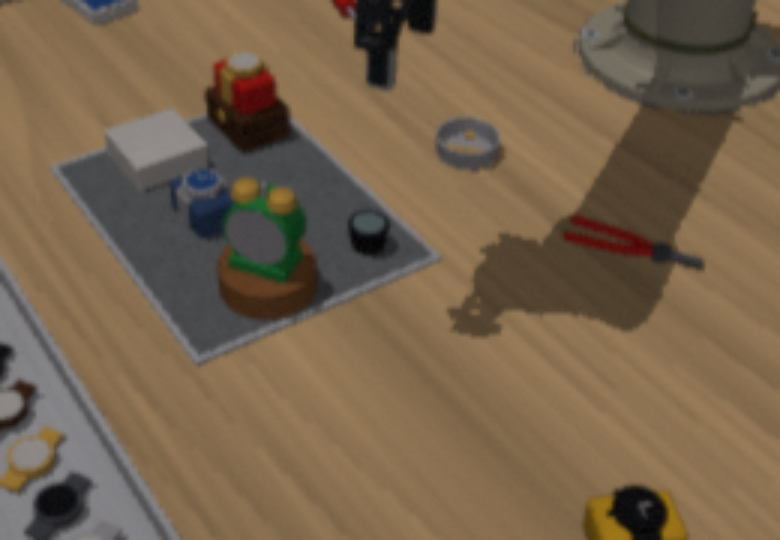

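The final crop shows the clock upright on the round riser at (265,240) and the steel watch midway at (203,195). The gold watch is on the box at (247,95), in front of the white riser. The loupe and black watch are in place and the gripper is clear. In the top view the bells' midpoint is at (0.6175, 0.095), about 2 mm from the riser's centre, so I'm handing in.

```bash
python3 -c "
from cell import *
print(job_done())"
```

```text
the job is handed in; nothing more can be done
None
```

The display is set out and handed in after about 29 s of robot time; by the last camera checks all four pieces are within a few mm of their targets, and the black watch and loupe were left where they were, but the hand-in gave no verdict.

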